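# Open the centrifuge hood and fit its rotor

## Robot

A 6-joint arm with a two-finger parallel gripper is mounted at the origin on the work surface. World frame = base frame: x ahead of the robot, y to its left, z up, the work surface at z = 0. Lengths are in m, angles in rad, forces in N, time in s.
With the tool pointing down it reaches from about 0.3 to 0.75 m from the base axis. Payload 8.5 kg.
Tool frame: the origin (TCP) lies at the very end of the fingers, on their centre line; the grasp point (between the pads) lies ctrl.grip_depth behind it (ctrl.grip_depth is the distance from the TCP to the grasp point, in m); z points along the fingers, y is the line along which they close (so a half turn about z gives the same grasp; the last joint's range is limited). The gripper opens to 88 mm and grips with 3 to 60 N. Pads are 18 mm wide; open, the fingers measure 123 mm over their backs; the gripper's body (75 mm by 187 mm) begins 45 mm behind the grasp point.
Start: joints at [-1.342, 0.381, 1.297, -0, 1.464, -0.215], TCP at [0.236, -0.497, 0.239] pointing down, gripper open.
Joint ranges: [-3.11, 3.11], [-0.89, 2.33], [0.22, 2.48], [-1.42, 4.56], [0.17, 2.85], [-2.88, 2.88]. Speed limits (rad/s): [2.39, 2.39, 3.14, 3.14, 3.14, 3.14].

## Interface

Orientations are given as a unit quaternion [w, x, y, z].
In Python, from station import ctrl, eyes, order gives the robot as it stands. Calls block until the motion is done:
- ctrl.move_ptp(position, orientation): joint-space move of the TCP to a pose.
- ctrl.movel(position, rot=None, vel=0.15): straight line of the TCP; rot=None keeps the orientation; vel is the mean speed in m/s.
- ctrl.move_j(angles): joint-space move.
- ctrl.ungrasp() and ctrl.grab(grip_force=None): open the fingers fully, or close them until they stop; grip_force is the grip in N (None keeps the last).
- ctrl.pause(seconds).
- ctrl.solve_ik(position, orientation): joint angles nearest the present ones, or None.
- ctrl.state(): the state.
- eyes.snapshot(name): name is "side" or "top" or "wrist"; returns (picture, depth): 400x640x3 uint8, red, green, blue; 400x640 float32, m along the optical axis (not along the pixel's ray), 0 where there is no reading.
- eyes.calibration(name): a dict with "K" (3x3 intrinsics, pixels), "R" (3x3) and "t" (3): a world point X has camera coordinates R X + t; the wrist camera has in their place "T_tool_cam" (4x4, takes a point from camera to tool coordinates, whose origin is the TCP and whose axes are the flange's). Camera axes: x right, y down, z forward; pixel columns grow to the right and rows downward; lengths in m; the calibration is good to about 2 mm. A picture is of the moment at which its call begins: read the wrist's pose just before it. calibration takes no time and is no camera call.
A pose or a line that the arm cannot do raises ctrl.Unreachable and nothing moves.
- order.hand_in(): hands the job in; it is judged then, once.
The state is a dict: "time_s": time; "joint_positions": joint angles; "qd": joint speeds; "joint_torque": joint torques, N m; "tool_pos": TCP position; "ee_rot": TCP orientation; "wrist_force": force on the tool from outside, world axes, zero at the start; "ft_torque": the same for the moment, N m; "opening": finger opening in m; "grasp_force": force on a finger pad.
Only numpy, scipy, OpenCV 4.12 (cv2) and the standard library are available. Lean on these libraries where they do the work, as an engineer would, in place of code of your own. Each camera call takes 0.05 s, during which the arm holds its last target. There are 200 camera calls.

## Task

Lift the centrifuge's hood by its front tab and swing it up past its spring's dead point, so that it stands fully open by itself. Then take the rotor from the tray by its grip, turn it to match the bar on the drive in the bowl and lower it until it drops fully home, and let go. Leave the beaker and the two jars where they are.

Things in the scene. Friction and masses are not known exactly. Their poses are not given: they have to be found in the camera images.
- hood (a joint): Angle of the hood: 0 closed, about 1.8 fully open (stop). Below about 0.9 rad its spring and weight pull it shut (about 6 N upward at the tab starts it, less further on); beyond that the spring carries it open by itself within about 1.5 s and keeps it there.
- hood_hinge (a point): Middle of the hood's hinge axis (this frame's y), at the centrifuge's back, 115 mm above the table; -x points to its front, z up. The grey hood, a hollow shell 210 mm wide, reaches from here to 200 mm in front; its top is 45 mm above the hinge.
- hood_tab (a point): Point to pinch on the hood's black front tab: an upright fin 16 mm thick (y), 26 tall, sticking out 56 mm. Closed, it is 232 mm in front of and 20 above the hinge, 32 in front of the hood's wall. A gripper closing along y pivots about it as the hood swings; lean it 35 to 45 degrees towards the robot (fingers pointing down and towards the hood) so that the rising hood clears it.
- drive (a joint): Angle of the drive in the bowl about the vertical (0: its bar points to front and back; positive anticlockwise from above). It is braked and turns only under a firm twist.
- drive_bar (a point): Centre of the top of the drive's raised bar, in the centre of the bowl, 80 mm above the table. The bar is 44 mm long (this frame's x) x 12 wide (y) x 12 mm high, on a steel disc of 72 mm diameter. Hidden by the hood until it is opened.
- rotor_grip (a point): Centre of the rotor's dark flat grip, 50 long (x) x 14 thick (y) x 40 mm high, 55 mm above the rotor's underside. Rotor: aluminium disc, 94 diameter, 30 high, 0.25 to 0.45 kg. Centred in its underside a socket 50 x 18 x 14 deep, long side along the grip, fits over the drive's bar (3 mm clearance, either way round). Home, this point is 43 mm above the bar's top; not engaged, 55.
- tray: Shallow steel tray, 240 x 200 mm, rim 16 mm high, floor 4 mm thick; origin under its centre, fixed. The rotor stands on it in its half towards -x, a beaker and a small jar in the other half.
- beaker: Glass beaker on the tray, 60 mm diameter, 75 high; origin at its base. Leave it alone.
- vial: Amber jar with a blue cap on the tray, 38 mm diameter, 70 high; origin at its base. Leave it alone.
- jar: Amber jar on the table between the front of the centrifuge and the tray, 46 mm diameter, 85 high; origin at its base. Leave it alone.
- centrifuge: White bench centrifuge, fixed, 245 long x 210 wide x 115 mm to its rim; origin on the table under the bowl's centre, front to -x, hinge 110 mm to +x. Under the hood is the open bowl, an octagon about 140 mm across, its floor 60 mm above the table.
Things that resemble listed ones, but are neither listed nor needed, are in the scene too. There is more than one size of the part that bears rotor_grip; the job needs the middle-sized.

How it is judged:
By the outcome, as a careful person would: the job done as asked, in the order asked, and still so for the second after the job is handed in, with the robot touching nothing.
It also fails if it takes over 58 s, if anything falls off the work surface, if the arm or the gripper's body presses on something with over 40 N, if the wrist force passes 120 N, or if a joint passes its speed limit or range.

## Working session

There is one attempt and no reset: what is moved stays moved. The work goes in short steps, each a Python script; the robot and the scene stay as the last script left them, time stands still between calls to the robot, and variables do not carry over. Pictures are saved under pics/ and viewed, at most 10 in all, crops included, and the job is handed in when it is done.

```bash
ls; mkdir -p pics
cat > h.py <<'E'
import numpy as np, cv2
from station import ctrl, eyes, order
from scipy.spatial.transform import Rotation as Rn
def snap(n,f):
    s=ctrl.state(); p,d=eyes.snapshot(n)
    cv2.imwrite(f'pics/{f}.png',p[:,:,::-1]); np.save(f'pics/{f}.npy',d)
    return p,d,s
def q2R(q): return Rn.from_quat([q[1],q[2],q[3],q[0]]).as_matrix()
def R2q(R):
    q=Rn.from_matrix(R).as_quat(); return np.array([q[3],q[0],q[1],q[2]])
def cloud(n,d,s=None):
    c=eyes.calibration(n);K=np.array(c['K']);v,u=np.mgrid[:d.shape[0],:d.shape[1]]
    P=np.stack([(u-K[0,2])/K[0,0]*d,(v-K[1,2])/K[1,1]*d,d],-1)
    if n=='wrist':
        T=np.array(c['T_tool_cam']);R=q2R(s['ee_rot'])
        return (P@T[:3,:3].T+T[:3,3])@R.T+np.array(s['tool_pos'])
    return (P-np.array(c['t']))@np.array(c['R'])
E
python3 - <<'E'
from h import *
a=snap('top','top0');b=snap('side','side0')
np.save('pics/top0c.npy',cloud('top',a[1]));np.save('pics/side0c.npy',cloud('side',b[1]))
print(ctrl.grip_depth,{k:v for k,v in ctrl.state().items()})
E
```

```text
pics
0.0187 {'time_s': 0.1, 'joint_positions': array([-1.34230911e+00,  3.81141762e-01,  1.29814877e+00, -1.84709902e-05,
        1.46358290e+00, -2.15284869e-01]), 'qd': array([ 5.97262775e-05, -8.13580132e-04, -3.79911849e-03, -1.08821358e-03,
        1.56121761e-03,  1.30213818e-03]), 'joint_torque': array([ 4.36347953e-03, -4.38652790e+01, -2.24909216e+01,  7.15781981e-02,
        3.42862168e-02, -7.47383433e-05]), 'tool_pos': array([ 0.23608697, -0.49648367,  0.23820466]), 'ee_rot': array([-6.40318915e-04,  9.75483704e-01,  2.20070744e-01, -1.34089505e-05]), 'wrist_force': array([ 0.43427241, -0.41812438,  0.25597124]), 'ft_torque': array([-0.0333771 , -0.0333401 , -0.01011948]), 'grasp_force': 0.0, 'opening': 0.08786878446554622}
```

View pics/top0.png

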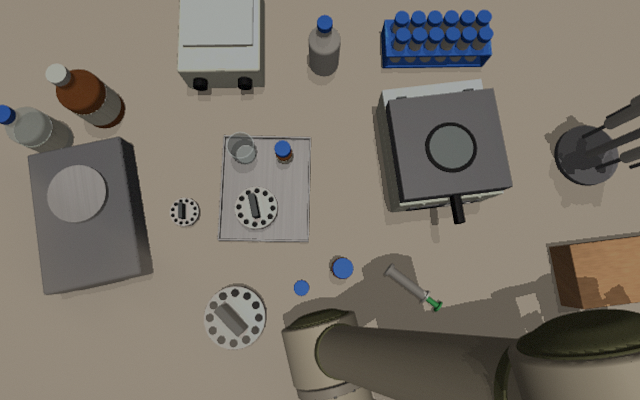

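View pics/side0.png

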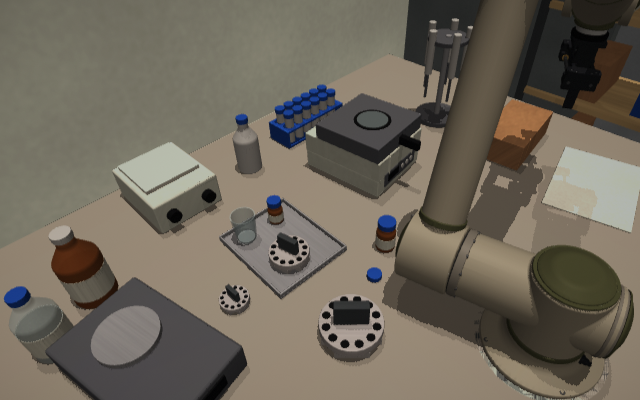

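The top view shows the hood at about (450,145) with its tab at (457,208), the middle rotor on the tray at (255,207), and the jar at (342,268). The other two rotors, at (184,211) and (235,317), are decoys.

Run:
```python
from h import *
C=np.load('pics/top0c.npy')
def rect(u0,u1,v0,v1,z0,z1,n):
    P=C[v0:v1,u0:u1].reshape(-1,3);P=P[(P[:,2]>z0)&(P[:,2]<z1)]
    r=cv2.minAreaRect((P[:,:2]*1000).astype(np.float32))
    print(n,len(P),'med z',np.median(P[:,2]).round(4),'rect',r); return r
def r2(n,r): print(n,cv2.boxPoints(r).round(0).tolist())
r2('hood',rect(370,520,75,205,.148,.175,'hood'))
r2('tab',rect(440,475,190,230,.125,.16,'tab'))
r2('grip',rect(235,280,185,230,.065,.095,'grip'))
rect(235,280,185,230,.025,.045,'disc')
rect(325,360,252,285,.07,.1,'jar')
rect(270,296,136,165,.06,.09,'vial'); rect(225,260,130,165,.06,.09,'beaker')
r2('tray',rect(210,320,130,250,.01,.022,'tray'))
rect(178,262,15,75,.05,.3,'box')
for uv in [(457,200),(457,210),(459,218),(254,205),(436,215),(450,145)]: print(uv,C[uv[1],uv[0]].round(4))
```

```text
hood 11084 med z 0.1615 rect ((598.8321533203125, -197.01126098632812), (221.83203125, 210.86048889160156), 6.027163982391357)
hood [[477.0, -104.0], [500.0, -314.0], [720.0, -290.0], [698.0, -81.0]]
tab 441 med z 0.1481 rect ((484.4422302246094, -206.9332275390625), (73.15135955810547, 60.943965911865234), 88.5240707397461)
tab [[453.0, -243.0], [514.0, -244.0], [516.0, -171.0], [455.0, -170.0]]
grip 172 med z 0.075 rect ((508.6548767089844, 195.5009002685547), (50.070858001708984, 14.031088829040527), 12.226181030273438)
grip [[483.0, 197.0], [486.0, 183.0], [535.0, 194.0], [532.0, 208.0]]
disc 1247 med z 0.0355 rect ((508.2124938964844, 195.69400024414062), (93.21803283691406, 91.82876586914062), 25.934955596923828)
jar 332 med z 0.0864 rect ((374.1479797363281, 12.413103103637695), (40.393943786621094, 37.79518508911133), 88.97898864746094)
vial 226 med z 0.0751 rect ((628.7697143554688, 134.46470642089844), (34.221588134765625, 33.87618637084961), 89.922607421875)
beaker 276 med z 0.0764 rect ((636.033447265625, 222.7441864013672), (57.525901794433594, 58.826725006103516), 74.61964416503906)
tray 926 med z 0.0167 rect ((556.62939453125, 178.45196533203125), (200.3135528564453, 240.87557983398438), 87.77432250976562)
tray [[432.0, 83.0], [673.0, 74.0], [681.0, 274.0], [440.0, 283.0]]
box 5000 med z 0.0929 rect ((867.1886596679688, 270.00689697265625), (140.9390411376953, 181.2982177734375), 0.13273398578166962)
(457, 200) [ 0.4971 -0.2059  0.1492]
(457, 210) [ 0.4781 -0.2053  0.1468]
(459, 218) [ 0.4621 -0.2064  0.1516]
(254, 205) [0.5064 0.1933 0.0755]
(436, 215) [ 4.868e-01 -2.066e-01  2.000e-04]
(450, 145) [ 0.6025 -0.1958  0.1616]
```

Run:
```python
import cv2
p=cv2.imread('pics/top0.png')
a=cv2.resize(p[70:240,360:530],None,fx=3.5,fy=3.5,interpolation=cv2.INTER_CUBIC)
cv2.imwrite('pics/crop1.png',a)
```

```text
(no output)
```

View pics/crop1.png

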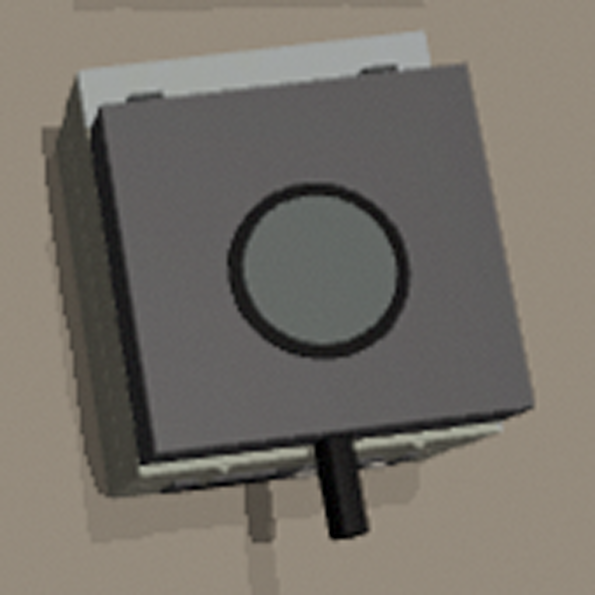

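Hood top corners in the crop are about (100,107), (467,66), (532,408) and (152,455). The tab runs from (333,437) to (348,537). I'll back-project the corners onto the known heights.

Run:
```python
from h import *
c=eyes.calibration('top');K,R,t=[np.array(c[k]) for k in 'KRt']
def bp(x,y,z):
    u,v=360+x/3.5-.36,70+y/3.5-.36
    d=R.T@np.linalg.inv(K)@[u,v,1];o=-R.T@t
    return (o+d*(z-o[2])/d[2])
print('cam',-R.T@t)
P=[bp(*p,.16) for p in [(100,107),(467,66),(532,408),(152,455)]]
bl,br,fr,fl=[p[:2] for p in P]
for p in P: print(p.round(4))
print(bp(333,437,.148),bp(348,537,.148), 'wd',np.linalg.norm(bl-br),np.linalg.norm(fl-fr),np.linalg.norm(bl-fl),np.linalg.norm(br-fr))
a=lambda v:np.degrees(np.arctan2(v[1],v[0]))
print(a(bl-fl),a(br-fr),a(bl-br)-90,a(fl-fr)-90,'mid b',(bl+br)/2,'mid f',(fl+fr)/2)
# tab from cloud
C=np.load('pics/top0c.npy')[195:230,440:475].reshape(-1,3)
D=C[(C[:,2]>.14)&(C[:,2]<.156)&(C[:,0]<.49)];r=cv2.minAreaRect((D[:,:2]*1000).astype(np.float32));print(len(D),cv2.boxPoints(r).round(1).tolist())
C=np.load('pics/top0c.npy')[75:205,370:520].reshape(-1,3)
D=C[(C[:,2]>.157)&(C[:,2]<.166)];r=cv2.minAreaRect((D[:,:2]*1000).astype(np.float32));print(len(D),r,cv2.boxPoints(r).round(1).tolist())
```

```text
cam [0.37543243 0.06091201 0.92983998]
[ 0.6959 -0.0812  0.16  ]
[ 0.7166 -0.2896  0.16  ]
[ 0.5198 -0.3083  0.16  ]
[ 0.4981 -0.1002  0.16  ]
[ 0.50802983 -0.20278733  0.148     ] [ 0.45281335 -0.20703682  0.148     ] wd 0.20943512457114108 0.20916571455182886 0.1986819892764897 0.1976872458764867
5.483032108469542 5.403189487509369 5.695950775593275 5.96876830200722 mid b [ 0.70624874 -0.18544915] mid f [ 0.50895784 -0.20424876]
179 [[453.70001220703125, -203.39999389648438], [455.1000061035156, -219.60000610351562], [491.20001220703125, -216.5], [489.8999938964844, -200.3000030517578]]
10780 ((609.4013061523438, -195.8953399658203), (200.57627868652344, 210.86048889160156), 6.027164936065674) [[498.6000061035156, -101.5999984741211], [520.7000122070312, -311.29998779296875], [720.2000122070312, -290.20001220703125], [698.0999755859375, -80.5]]
```

```bash
cat >> h.py <<'E'
psi=np.radians(5.6); F=np.array([np.cos(psi),np.sin(psi),0]); L=np.array([-np.sin(psi),np.cos(psi),0]); Z=np.array([0,0,1.])
hinge=np.array([.708,-.1862,.115]); G=ctrl.grip_depth
def tool(z,y): return R2q(np.column_stack([np.cross(y,z),y,z]))
def tabp(th):
    a=np.arctan2(.02,.232)+th; return hinge+np.hypot(.232,.02)*(-np.cos(a)*F+np.sin(a)*Z)
E
python3 - <<'E'
from h import *
a=np.radians(40);d=np.sin(a)*F-np.cos(a)*Z
for s in (1,-1):
    q=tool(d,s*L);print(s,tabp(0))
    for p in (tabp(0)-.09*d,tabp(0),tabp(.6),tabp(1.2)):
        j=ctrl.solve_ik(p+G*d,q);print(None if j is None else np.round(j,2))
E
```

```text
1 [ 0.47710724 -0.20883923  0.135     ]
None
None
[-0.79  0.24  1.67  0.7   0.88 -2.82]
[-0.62  0.34  1.28  0.52  1.02 -2.45]
-1 [ 0.47710724 -0.20883923  0.135     ]
[-1.04  0.18  1.96  0.87  0.87 -0.1 ]
[-0.9   0.38  1.96  1.05  0.67 -0.23]
[-0.79  0.24  1.67  0.7   0.88  0.32]
[-0.62  0.34  1.28  0.52  1.02  0.69]
```

Run:
```python
from h import *
a=np.radians(40);d=np.sin(a)*F-np.cos(a)*Z;q=tool(d,-L)
ctrl.move_ptp(tabp(0)-.09*d+G*d,q)
ctrl.movel(tabp(0)+G*d,vel=.15)
s=ctrl.state();print(s['time_s'],s['wrist_force'],s['tool_pos']-(tabp(0)+G*d))
ctrl.grab(30)
s=ctrl.state();print(s['time_s'],s['wrist_force'],s['opening'],s['grasp_force'])
if .012<s['opening']<.02:
    for i,th in enumerate(np.linspace(0,1.15,9)[1:]):
        ctrl.movel(tabp(th)+G*d,vel=.15)
        s=ctrl.state();print(round(s['time_s'],2),th,s['wrist_force'].round(1),s['opening'].round(4))
        if s['opening']<.012 or np.linalg.norm(s['wrist_force'])>60: break
snap('side','side1')
```

```text
2.1333 [ 0.23295977 -0.02606049 -0.13742139] [-0.00011476 -0.00030048  0.00032948]
3.2167 [ 0.36384441 -5.26960833 -1.56812856] 0.015989265092573313 30.004458187613636Traceback (most recent call last):
  File "<stdin>", line 11, in <module>
AttributeError: 'float' object has no attribute 'round'
```

Run:
```python
from h import *
a=np.radians(40);d=np.sin(a)*F-np.cos(a)*Z
s=ctrl.state();print(s['time_s'],s['wrist_force'],s['opening'])
for th in np.linspace(0,1.15,9)[2:]:
    ctrl.movel(tabp(th)+G*d,vel=.15)
    s=ctrl.state();print(round(s['time_s'],2),round(th,2),s['wrist_force'].round(1),round(s['opening'],4))
    if s['opening']<.012 or np.linalg.norm(s['wrist_force'])>60: break
snap('side','side1')
```

```text
3.5917 [-1.665391   -7.56632212 -4.75111505] 0.015594946544350927
3.97 0.29 [-5.2 -9.1 -1.5] 0.0154
4.34 0.43 [-7.6 -8.9  2.1] 0.0159
4.72 0.57 [-7.2 -7.4  2.8] 0.016
5.09 0.72 [-6.1 -6.1  4.1] 0.0156
5.47 0.86 [-2.5 -6.3  3.6] 0.0156
5.84 1.01 [-0.5 -5.8  3.1] 0.0159
6.22 1.15 [ 2.  -3.9  2.8] 0.016
```

View pics/side1.png

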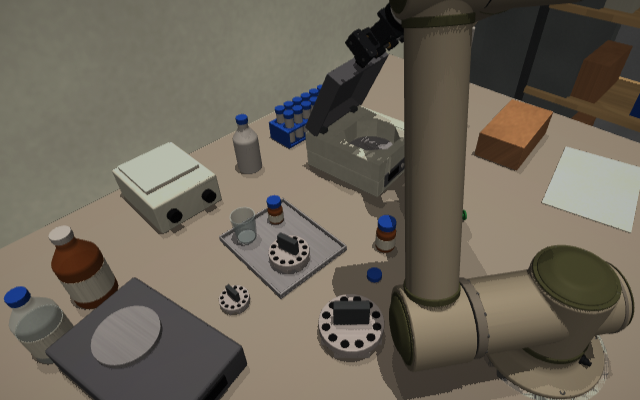

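Hood is held at about 1.15 rad, and the bowl is visible. I'll release it and retreat, then move over the rotor and look again.

Run:
```python
from h import *
a=np.radians(40);d=np.sin(a)*F-np.cos(a)*Z
ctrl.ungrasp(); ctrl.pause(1.0)
s=ctrl.state()
ctrl.movel(tabp(1.15)+G*d-.1*d,vel=.25)
# view bowl from above with wrist camera
B=hinge-.11*F; 
q=tool(-Z,-L); c=eyes.calibration('wrist');print(np.round(c['T_tool_cam'],3).tolist())
g=np.radians(12.2); y=np.array([-np.sin(g),np.cos(g),0])
for sg in (1,-1):
    print(sg,ctrl.solve_ik([.5086,.1955,.2],tool(-Z,sg*y)))
    for b in (-40,0,40,80):
        bb=psi+np.radians(b);yy=np.array([-np.sin(bb),np.cos(bb),0]);j=ctrl.solve_ik([B[0],B[1],.2],tool(-Z,sg*yy));print(b,None if j is None else np.round(j,2))
print(ctrl.state()['time_s']); snap('top','top1')
```

```text
[[-0.001, -0.965, -0.262, 0.066], [1.0, -0.001, 0.0, -0.0], [-0.001, -0.262, 0.965, -0.146], [0.0, 0.0, 0.0, 1.0]]
1 [ 1.49625080e-01  4.02876149e-01  1.37872668e+00 -4.44089210e-16
  1.35998983e+00 -1.63410142e+00]
-40 [-0.51  0.55  1.12 -0.    1.47 -1.48]
0 [-0.51  0.55  1.12 -0.    1.47 -2.17]
40 [-0.51  0.55  1.12 -0.    1.47 -2.87]
80 [-0.51  0.55  1.12 -0.    1.47  2.71]
-1 [ 1.49625080e-01  4.02876149e-01  1.37872668e+00 -4.44089210e-16
  1.35998983e+00  1.50749124e+00]
-40 [-0.51  0.55  1.12 -0.    1.47  1.67]
0 [-0.51  0.55  1.12 -0.    1.47  0.97]
40 [-0.51  0.55  1.12 -0.    1.47  0.27]
80 [-0.51  0.55  1.12 -0.    1.47 -0.43]
8.95
```

View pics/top1.png

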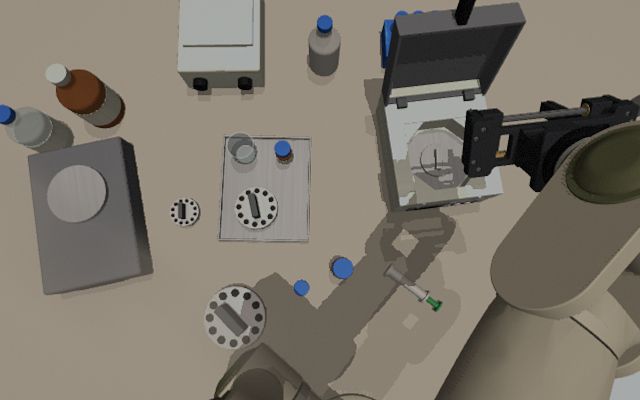

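Hood stands open, and the bar shows at about (435,160). I'll take a close look with the wrist camera.

Run:
```python
from h import *
B=hinge-.11*F-.06*F
ctrl.move_ptp([B[0],B[1],.27],tool(-Z,-L))
p,d,s=snap('wrist','w1'); print(s['time_s'])
C=cloud('wrist',d,s); np.save('pics/w1c.npy',C)
cv2.imwrite('pics/w1e.png',cv2.convertScaleAbs(cv2.imread('pics/w1.png'),alpha=1.3))
m=(C[...,2]>.0745)&(C[...,2]<.09)&(np.linalg.norm(C[...,:2]-(hinge-.11*F)[:2],axis=-1)<.04)&(d>0)
P=C[m];print(len(P),np.median(P[:,2])); r=cv2.minAreaRect((P[:,:2]*1000).astype(np.float32));print(r,cv2.boxPoints(r).round(1).tolist())
v,u=np.nonzero(m);print(u.min(),u.max(),v.min(),v.max())
```

```text
9.575
641 0.07951809549937727
((599.7881469726562, -197.19448852539062), (11.938194274902344, 43.89966583251953), 87.49191284179688) [[577.5999755859375, -202.1999969482422], [621.5, -204.10000610351562], [622.0, -192.1999969482422], [578.0999755859375, -190.3000030517578]]
305 323 80 129
```

View pics/w1e.png

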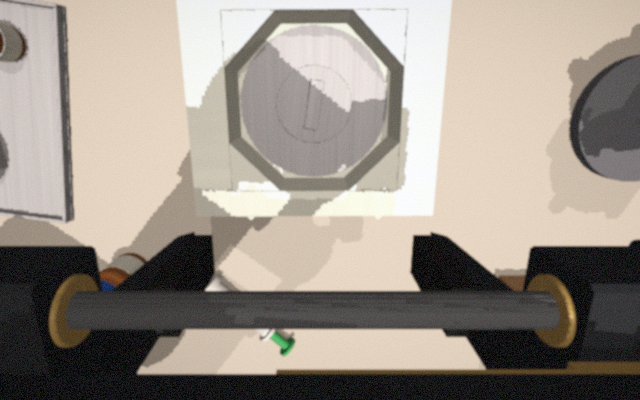

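The bar shows clearly at about (313,104) in the wrist view: centre (0.5998, -0.1972), direction -2.5°. Next I'll measure the rotor the same way and pick it.

Run:
```python
from h import *
g=np.radians(12.2); c=np.array([.5086,.1955])
def Q(g): return tool(-Z,np.array([np.sin(g),-np.cos(g),0]))
e=np.array([np.cos(g),np.sin(g)])
s=ctrl.state(); ctrl.movel(s['tool_pos']+[-.08,.08,.03],vel=.3)
ctrl.move_ptp([*(c-.06*e),.24],Q(g))
p,d,s=snap('wrist','w2'); C=cloud('wrist',d,s)
m=(C[...,2]>.068)&(C[...,2]<.09)&(np.linalg.norm(C[...,:2]-c,axis=-1)<.04)&(d>0)
P=C[m];r=cv2.minAreaRect((P[:,:2]*1000).astype(np.float32));b=cv2.boxPoints(r)
i=max(((b[1]-b[0]),(b[2]-b[1])),key=np.linalg.norm); g2=np.arctan2(i[1],i[0]); g2=(g2+np.pi/2)%np.pi-np.pi/2
c2=np.array(r[0])/1000; print(len(P),np.median(P[:,2]),r,c2,np.degrees(g2),s['time_s'])
if np.linalg.norm(c2-c)<.006 and abs(g2-g)<.1 and 46<max(r[1])<55:
    ctrl.move_ptp([*c2,.12],Q(g2)); ctrl.movel([*c2,.0443],vel=.12)
    s=ctrl.state();print(s['wrist_force'].round(1),s['tool_pos'])
    ctrl.grab(40); s=ctrl.state();print(s['opening'],s['wrist_force'].round(1))
    ctrl.movel([*c2,.19],vel=.15);s=ctrl.state();print(s['opening'],s['wrist_force'].round(1),s['time_s'])
    snap('side','side2')
```

```text
991 0.07333933343436791 ((508.7838439941406, 195.86962890625), (49.95009994506836, 13.843497276306152), 11.772239685058594) [0.50878384 0.19586963] 11.772254 11.3583
[-0.1 -0.2  0.5] [0.50924918 0.19597208 0.04536257]
0.01390863252517459 [-0.1  0.8 -0.3]
0.013508192192352934 [-0.5 -0.5 -4.1] 15.025
```

View pics/side2.png

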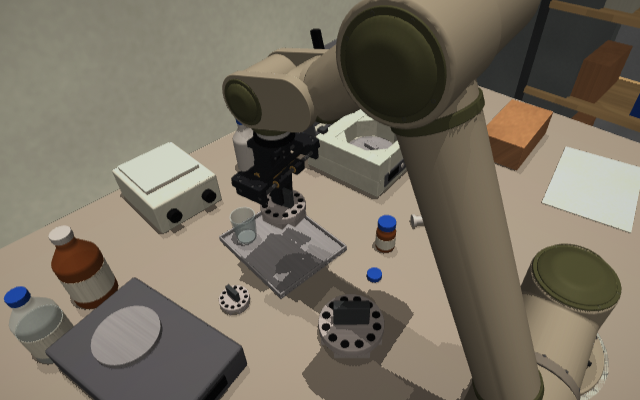

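Rotor is held level at about (285,205) and everything else is undisturbed. Now the transfer and insertion.

Run:
```python
from h import *
def Q(g): return tool(-Z,np.array([np.sin(g),-np.cos(g),0]))
b=np.array([.5998,-.1972]); q=Q(np.radians(-2.5))
s=ctrl.state();p=s['tool_pos']
ctrl.movel([p[0],p[1],.22],vel=.2)
ctrl.movel([*b,.22],rot=q,vel=.2); ctrl.pause(.2)
s=ctrl.state();e=b-s['tool_pos'][:2];print('err',e)
t=b+e
ctrl.movel([*t,.13],vel=.12);ctrl.pause(.2);s0=ctrl.state();print(s0['tool_pos'],s0['wrist_force'].round(1))
for z in np.arange(.126,.1095,-.002):
    ctrl.movel([*t,z],vel=.03); s=ctrl.state();print(round(z,4),s['tool_pos'].round(4),s['wrist_force'].round(1),round(s['opening'],4))
    if s['wrist_force'][2]-s0['wrist_force'][2]>12: break
print(s['time_s'])
```

```text
err [-1.92415914e-05 -3.89967390e-04]
[ 0.60002158 -0.19768582  0.13073635] [ 1.1 -0.4 -3.5]
0.126 [ 0.5997 -0.1975  0.1257] [ 0.5  0.3 -3.3] 0.0137
0.124 [ 0.5997 -0.1976  0.1238] [-0.6  0.7 -3.6] 0.0138
0.122 [ 0.5997 -0.1976  0.1219] [-0.2 -0.  -3.8] 0.0138
0.12 [ 0.5997 -0.1975  0.1198] [-0.3 -0.5 -2.9] 0.0134
0.118 [ 0.5997 -0.1976  0.1178] [ 0.3 -0.6 -3. ] 0.0138
0.116 [ 0.5997 -0.1976  0.1159] [-0.  -0.5 -3.7] 0.0139
0.114 [ 0.5997 -0.1976  0.1138] [-0.3  0.8 -3.8] 0.0137
0.112 [ 0.5997 -0.1976  0.1118] [ 0.7 -0.1 -4.8] 0.0137
0.11 [ 0.5997 -0.1976  0.1098] [ 0.6  0.  -3.4] 0.0137
21.125
```

Run:
```python
from h import *
t=[.5998,-.1976]
for z in np.arange(.109,.1025,-.001):
    ctrl.movel([*t,z],vel=.03); s=ctrl.state();print(round(z,4),s['tool_pos'].round(4),s['wrist_force'].round(1))
    if s['wrist_force'][2]>1: break
ctrl.ungrasp();ctrl.pause(.3);s=ctrl.state();print(s['wrist_force'].round(1))
ctrl.movel([*t,.2],vel=.15)
p=np.array(t)-.06*F[:2]
ctrl.movel([*p,.27],vel=.2)
_,d,s=snap('wrist','w3');C=cloud('wrist',d,s)
n=np.linalg.norm(C[...,:2]-[.5998,-.1972],axis=-1)
m=(C[...,2]>.125)&(C[...,2]<.17)&(n<.045)&(d>0)
P=C[m];print(len(P),np.median(P[:,2]),cv2.minAreaRect((P[:,:2]*1000).astype(np.float32)))
m=(C[...,2]>.08)&(C[...,2]<.12)&(n<.045)&(d>0);print('disc z',np.percentile(C[m][:,2],[10,50,90]))
ctrl.movel([p[0]-.12,p[1],.3],vel=.25)
snap('side','side3');print(ctrl.state()['time_s'])
a=cv2.imread('pics/w3.png')[:230,150:480];b=cv2.imread('pics/side3.png')[:300,170:500]
cv2.imwrite('pics/f.png',np.vstack([a,b]))
```

```text
0.109 [ 0.5998 -0.1976  0.1089] [-0.1 -1.  -3.4]
0.108 [ 0.6    -0.1977  0.1083] [ 1.2  0.5 -0.3]
0.107 [ 0.6    -0.1977  0.1082] [-2.5  1.   6.2]
[ 0.9  0.3 -0.2]
1213 0.1373530519042167 ((600.1358032226562, -197.65362548828125), (14.011520385742188, 49.604549407958984), 87.38579559326172)
disc z [0.09668373 0.09766396 0.09866068]
25.4583
```

View pics/f.png

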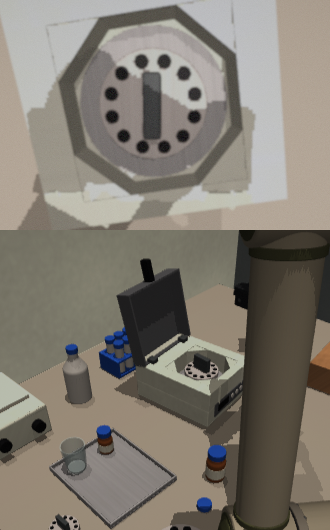

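The disc top reads 0.098 m, which is fully home (disengaged would be 0.110). The hood stands open, and the beaker and jars are in place.

```bash
python3 -c "
from station import order
print(order.hand_in())"
```

```text
the job is handed in; nothing more can be done
None
```

The job is handed in at about 25.5 s on the robot's clock: the hood stands open by itself, the middle-sized rotor is fully home on the drive bar and released, and the beaker and both jars were left alone.

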